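# Balance the pan with clicked-in weights

## Robot

A 7-joint arm with a two-finger parallel gripper is mounted at the origin on a cart in front of the work surface, level with it; the furniture and walls round the work are solid. World frame = base frame: x ahead of the robot, y to its left, z up, the work surface at z = 0. Lengths are in mm, angles in rad, forces in N, time in s.
With the tool pointing down it reaches from about 425 to 925 mm from the base axis. Payload 6.8 kg.
Tool frame: the origin (TCP) lies midway between the tips of the shut fingers; the grasp point (between the pads) lies 19 mm behind it; z points along the fingers, y is the line along which they close (so a half turn about z gives the same grasp; the last joint's range is limited). The gripper opens to 85 mm and grips with 20 to 120 N. Pads are 22 mm wide; open, the fingers measure 114 mm over their backs; the gripper's body (76 mm by 85 mm) begins 54 mm behind the grasp point. The pads swing forward as they close: fully open they stand 13 mm farther back than shut.
Start: joints at [1.077, 0.477, 0.022, 1.555, -0.011, 1.109, -0.083], TCP at [254.013, -625.4, 231.308] pointing down, gripper open.
Joint ranges: [-2.96, 2.96], [-0.34, 2.1], [-1.41, 1.46], [0.24, 2.44], [-1.37, 4.51], [0.17, 1.92], [-2.96, 2.96]. Speed limits (rad/s): [2.39, 2.39, 3.14, 3.14, 3.14, 3.14, 3.14].

## Interface

Orientations are given as a unit quaternion [x, y, z, w].
In Python, from plant import ctrl gives the robot as it stands.
- The arm moves only by the tool jog_arm, called after "Emit:" as name(argument=value, ...) on one line, values as JSON. Schema: {"type":"object","properties":{"ticks":{"type":"array","items":{"type":"array","items":{"type":"array","items":{"type":"number"},"minItems":6,"maxItems":6},"minItems":1,"maxItems":20},"minItems":1,"maxItems":1},"aperture":{"type":"number"},"squeeze":{"type":"number"},"only":{"type":"string"},"quiet":{"type":"boolean"},"lines":{"type":"string"}},"required":["ticks"],"additionalProperties":false}. ticks is a list that holds a single list of rows (three levels of brackets), with 1 to 20 rows, each of 6 numbers: dx, dy, dz in units of 100 mm, then a rotation vector rx, ry, rz in units of 0.05 rad; each row is the pose to reach, as a shift and turn from the pose commanded when the call began, along the tool's axes at that moment; what a row does not reach only later rows make up. A row lasts 1/10 s, in which the tool goes at most 50 mm and 0.15 rad, less where a joint would pass 70% of its speed; a pose out of reach is approached as far as the arm can. aperture is the finger opening in mm, set as the call begins (left out keeps the last). The fingers move at their own pace and stop on an object; squeeze is the grip in N (left out, the last holds). Time passes only in rows, so rows that do not move let the fingers close. The tool returns the time, the measured TCP pose, the force, the opening and the grip force at its end. only (a regular expression) keeps the lines of the reply that match it, lines (a string "A,B") keeps lines A to B, and quiet returns only ok. Input that does not fit is refused with a message, and nothing moves.
- ctrl.sense(): the state, without advancing time (a new reading comes with each control period).
- ctrl.camera(name): name is "scene" or "top" or "wrist"; returns a dict with "pixels" (400x640x3 uint8, red, green, blue), "K" (3x3 intrinsics, pixels), "dist" ([k1, k2, p1, p2, k3] as OpenCV has them; the pictures are not rectified), "xyz" and "attitude" of the camera in the world; the wrist camera has in their place "tool_from_camera" (4x4, takes a point from camera to tool coordinates, whose origin is the TCP and whose axes are the flange's). Camera axes: x right, y up, looking along -z (the intrinsics and any distortion apply to the point x, -y, -z); pixel columns grow to the right and rows downward; lengths in mm; the calibration is good to about 2 mm. A picture is of the moment at which its call begins: read the wrist's pose just before it. There is no depth.
- ctrl.finish_job(): hands the job in; it is judged then, once.
The state is a dict: "time": time; "joint_pos": joint angles; "dq": joint speeds; "effort": joint torques, N m; "tcp_pos": TCP position; "ee_rot": TCP orientation; "force": force on the tool from outside, world axes, zero at the start; "wrist_torque": the same for the moment, N m; "width": finger opening in mm; "finger_force": force on a finger pad.
Only numpy, scipy, OpenCV 4.12 (cv2) and the standard library are available. Lean on these libraries where they do the work, as an engineer would, in place of code of your own. Each camera call takes 0.05 s, during which the arm holds its last target. There are 200 camera calls.

## Task

I want to see how much is left in whatever is standing on the kitchen balance. Pull the weights that match it out of their snap-in dock, set them upright on the balance's empty pan so that the beam comes level, and let go. Leave the weight you do not need clicked home in the dock, leave the thing being weighed alone on its pan, and do not knock over or push about what stands around.

Things in the scene. Friction and masses are not known exactly. Their poses are not given: they have to be found in the camera images.
- balance: Two-pan kitchen balance: white base 105 x 215 mm, fixed to the worktop; beam along its own y, red pointer on the side facing own -x. Origin on the worktop under the middle of the beam. Pans 95 mm to own +y (goods pan, loaded) and 95 mm to own -y (weights pan, empty) of it; their tops are 82 mm above the worktop when level, always horizontal, and ride up or down by at most 9.5 mm.
- pan_goods_top (a point): Centre of the top face of the goods pan. The thing to be weighed stands here.
- pan_weights_top (a point): Centre of the top face of the weights pan, empty at the start: flat round steel pan 110 mm across and 5 mm thick, the same as the goods pan. The point rides up and down with the pan; its axes are those of the balance. It does not matter where on the pan a load stands.
- beam (a joint): Angle of the beam in rad: 0 level, -0.10 (stop) goods pan down as at the start, +0.10 (stop) weights pan down. A difference of about 4 g between the pans tilts it 0.01 rad; it hits the stop at about 40 g. It swings slowly and settles in about 1 s.
- weight_dock: Snap-in dock for the weights, fixed to the worktop: wooden tray 176 mm long (own y, centred), own x from -20 to +42 mm, floor 8 mm above the worktop, covered by a slotted aluminium plate 32 to 38 mm above the worktop. Origin on the worktop below the middle slot. Weights stand on the floor at own x = 0 and own y = -56, 0, +56 mm, their bodies under the plate.
- dock_mouth (a point): Mouth of the dock's middle slot: on the front edge of the plate, 19 mm to own -x of the dock's origin, 38 mm up; axes as the dock. The three slots are 14 mm wide and open to own -x. The plate overlaps the weights' bodies, so they cannot be lifted out, only drawn along own -x.
- dock_balls (a point): Between the two sprung steel balls of the middle slot, 11 mm to own -x of the dock's origin, 35 mm up; each slot has such a pair. They snap behind the weight's neck: a straight pull of about 8 to 15 N to own -x draws it past them. 18 mm along, the neck is past the balls; after 40 mm even the broadest weight is clear of plate and floor and can be lifted.
- weight_50: Small slim brass weight of 50 g (exact): round body 22 mm across and 22 mm high, above it a neck 10 mm across from 22 to 34 mm, then a grip knob 12 mm across from 34 to 50 mm. Origin at the centre of its underside, z up. At the start it stands in one of the three slots of the dock; which one varies.
- weight_100: Middle brass weight of 100 g (exact): round body 29 mm across and 22 mm high, above it a neck 10 mm across from 22 to 34 mm, then a grip knob 17 mm across from 34 to 50 mm. Origin at the centre of its underside, z up. At the start it stands in one of the three slots of the dock; which one varies.
- weight_200: Broad brass weight of 200 g (exact): round body 38 mm across and 22 mm high, above it a neck 10 mm across from 22 to 34 mm, then a grip knob 22 mm across from 34 to 50 mm. Origin at the centre of its underside, z up. At the start it stands in one of the three slots of the dock; which one varies.
- honey_jar: Round glass honey jar with a yellow lid, 68 mm across, 112 mm high; weighs 300 g within 2 %. Origin at the centre of its underside, z up. Either it stands on the goods pan or on the wooden step; not to be touched.
- tea_box: Pale green tea tin, 43 x 64 x 96 mm; weighs 250 g within 2 %. Origin at the centre of its underside, z up. Either it stands on the goods pan or on the wooden step; not to be touched.
- salt_shaker: Glass salt shaker with a metal top, 44 mm across, 90 mm high; weighs 150 g within 2 %. Origin at the centre of its underside, z up. Either it stands on the goods pan or on the wooden step; not to be touched.
- pepper_mill: Bystander: dark wooden pepper mill, 58 mm across, 150 mm high, standing between dock and balance. Origin at the centre of its underside.
- mug: Bystander: green mug, 86 x 122 x 94 mm, behind the work on the right. Origin at its underside. Behind it to the right a microwave oven, 261 mm high, stands across the corner; its nearest corners lie at about x = 0.38, y = -0.61 and x = 0.71, y = -0.28.
- timer: Bystander: round kitchen timer, 62 mm across, 50 mm high, behind the work left of the toaster. Origin at the centre of its underside. The toaster (177 mm high) reaches forward to x = 0.54 between y = -0.12 and 0.07. Wall cupboards hang over the back of the worktop from x = 0.57 on, 460 mm above it.

How it is judged (in metres and radians):
On the way, in this order (a step that is already met when the one before it is completed fails the run):
1. a first weight is pulled out of the dock (distance of any of weight_50, weight_100, weight_200 from where it was at the start of the episode above 0.05 m), for 0.1 s.
2. a second weight is pulled out of the dock ((distance of each of weight_50, weight_100 from where it was at the start of the episode above 0.05 m or distance of each of weight_50, weight_200 from where it was at the start of the episode above 0.05 m or distance of each of weight_100, weight_200 from where it was at the start of the episode above 0.05 m)), for 0.1 s.
At the end, for the whole second after the job is handed in: Beam at rest within 0.04 rad of level; each weight stands upright (0.15 rad) at rest on the weights pan, its centre within 53 mm of the pan's, or is home in its slot (moved under 12 mm); honey jar, tea tin and salt shaker upright (0.1 rad), at rest, moved under 35 mm ((distance of weight_50 from where it was at the start of the episode below 0.012 m or (horizontal distance between weight_50 and pan_weights_top below 0.053 m and z of weight_50 in the frame of pan_weights_top between -0.005 and 0.005 m and angle between weight_50's own z axis and vertical below 0.15 rad and linear speed of weight_50 below 0.02 m/s)) and (distance of weight_100 from where it was at the start of the episode below 0.012 m or (horizontal distance between weight_100 and pan_weights_top below 0.053 m and z of weight_100 in the frame of pan_weights_top between -0.005 and 0.005 m and angle between weight_100's own z axis and vertical below 0.15 rad and linear speed of weight_100 below 0.02 m/s)) and (distance of weight_200 from where it was at the start of the episode below 0.012 m or (horizontal distance between weight_200 and pan_weights_top below 0.053 m and z of weight_200 in the frame of pan_weights_top between -0.005 and 0.005 m and angle between weight_200's own z axis and vertical below 0.15 rad and linear speed of weight_200 below 0.02 m/s)) and value of joint beam between -0.04 and 0.04 rad and velocity of joint beam between -0.05 and 0.05 rad/s and distance of each of honey_jar, tea_box, salt_shaker from where it was at the start of the episode below 0.035 m and angle between each of honey_jar, tea_box, salt_shaker's own z axis and vertical below 0.1 rad and linear speed of each of honey_jar, tea_box, salt_shaker below 0.02 m/s); the robot touches nothing.
It fails at once if the honey jar, tea tin or salt shaker is tipped by more than 0.3 rad (angle between any of honey_jar, tea_box, salt_shaker's own z axis and vertical above 0.3 rad).
It fails at once if the robot presses on the honey jar, tea tin or salt shaker with more than 3 N (contact force between any of the arm, the fingers and honey_jar above 3 N or contact force between any of the arm, the fingers and tea_box above 3 N or contact force between any of the arm, the fingers and salt_shaker above 3 N).
It fails at once if pepper mill, mug or timer is pushed more than 25 mm or tipped over ((distance of pepper_mill from where it was at the start of the episode above 0.025 m or angle between pepper_mill's own z axis and vertical above 0.4 rad) or (distance of mug from where it was at the start of the episode above 0.025 m or angle between mug's own z axis and vertical above 0.4 rad) or (distance of timer from where it was at the start of the episode above 0.025 m or angle between timer's own z axis and vertical above 0.4 rad)).
It also fails if it takes over 66 s, if anything falls off the work surface, if the arm or the gripper's body presses on something with over 40 N, if the wrist force passes 120 N, or if a joint passes its speed limit or range.

## Working session

There is one attempt and no reset: what is moved stays moved. The work goes in short steps, Python scripts to look and compute and a tool call to move; the robot and the scene stay as the last step left them, time stands still between calls to the robot, and variables do not carry over. Pictures are saved under pics/ and viewed, at most 12 in all, crops included, and the job is handed in when it is done.

```bash
mkdir -p pics; ls; python3 - <<'E'
from plant import ctrl
import cv2
for n in ("scene","top"):
    c=ctrl.camera(n); cv2.imwrite(f"pics/{n}0.png",c["pixels"][:,:,::-1]); print(n,c["K"],c["dist"],c["xyz"],c["attitude"])
s=ctrl.sense(); print(s)
E
```

```text
pics
plant.py
scene [[384.52313843   0.         324.0674581 ]
 [  0.         384.52313843 204.88050561]
 [  0.           0.           1.        ]] [-0.01280829  0.          0.          0.          0.        ] [141.96325345 605.88833221 790.31800391] [-0.12255951  0.37009689  0.88181686 -0.2653422 ]
top [[455.54342083   0.         313.22216067]
 [  0.         455.54342083 196.23832028]
 [  0.           0.           1.        ]] [0.03699437 0.         0.         0.         0.        ] [ 417.646065      3.15201543 1253.90676314] [ 0.05650077 -0.04632843 -0.70333081  0.70709766]
{'time': 0.1, 'joint_pos': array([ 1.07689286,  0.47773949,  0.02232635,  1.55632573, -0.01150957,
        1.1093312 , -0.08307242]), 'dq': array([-9.32960876e-04, -1.11037445e-03,  1.57914814e-03, -1.40628232e-04,
        3.51857364e-04, -8.64973180e-05,  1.95027377e-03]), 'effort': array([ 4.52722481e-03, -5.97766864e+01,  1.61367193e+00, -2.81952953e+01,
        1.28666684e-02,  5.00984519e-03, -3.40894996e-05]), 'tcp_pos': array([ 253.80638592, -624.89044926,  230.41918085]), 'ee_rot': array([ 9.81446170e-01,  1.91736051e-01, -2.12613426e-04, -8.10593253e-04]), 'force': array([ 0.0531485 , -0.33133211,  0.3398863 ]), 'wrist_torque': array([-0.07653394, -0.02896456,  0.04782122]), 'finger_force': 0.0, 'width': 85.52456866366336}
```

View pics/scene0.png

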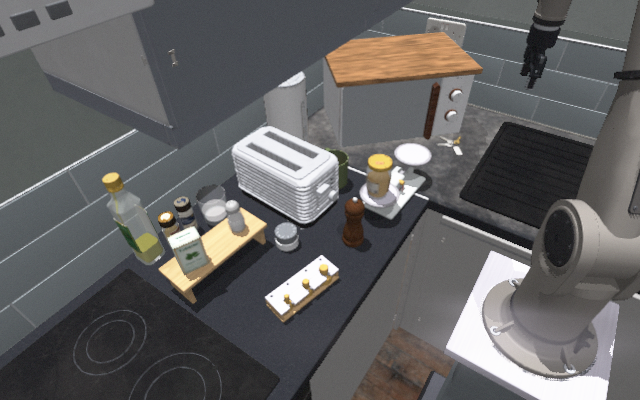

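View pics/top0.png

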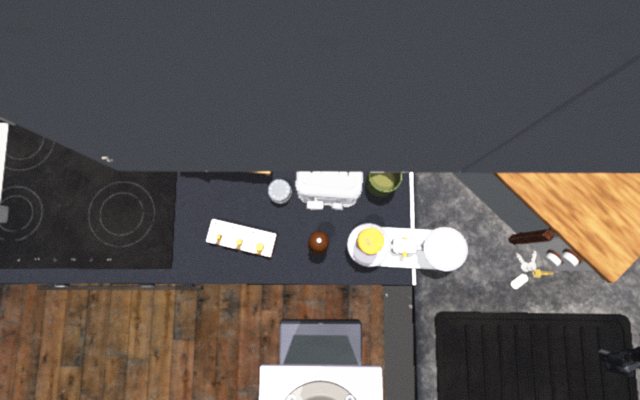

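The scene shows the honey jar on the goods pan (top px 371,240), so I need 100 g + 200 g. The dock is at top px (241,238) with three brass knobs near its front edge. The weights pan is at top px (445,249) and the pepper mill at (318,242).

```bash
cat > h.py <<'E'
import numpy as np, cv2
from scipy.spatial.transform import Rotation as R
from plant import ctrl
def ray(c,uv,pose=None):
    n=cv2.undistortPoints(np.array(uv,float).reshape(-1,1,2),np.array(c["K"]),np.array(c["dist"])).reshape(-1,2)
    d=np.c_[n[:,0],-n[:,1],-np.ones(len(n))]
    if "xyz" in c: return np.array(c["xyz"]),R.from_quat(c["attitude"]).apply(d)
    T=np.array(c["tool_from_camera"]); p,q=pose; r=R.from_quat(q)
    return np.array(p)+r.apply(T[:3,3]), r.apply(d@T[:3,:3].T)
def plane(c,uv,z,pose=None):
    o,d=ray(c,uv,pose); return o+d*((z-o[2])/d[:,2])[:,None]
def two(c1,u1,c2,u2):
    o1,d1=ray(c1,[u1]);o2,d2=ray(c2,[u2]);A=np.c_[d1[0],-d2[0]]
    t=np.linalg.lstsq(A,o2-o1,rcond=None)[0];a=o1+t[0]*d1[0];b=o2+t[1]*d2[0];return (a+b)/2,np.linalg.norm(a-b)
def blobs(m,amin=8):
    n,l,s,ce=cv2.connectedComponentsWithStats(m.astype(np.uint8));return [(ce[i].round(1).tolist(),int(s[i,4]),s[i,:4].tolist()) for i in range(1,n) if s[i,4]>=amin]
E
python3 - <<'E'
from h import *
im={}
for n,(x0,x1,y0,y1) in {"top":(195,480,210,280),"scene":(255,440,140,325)}.items():
    c=ctrl.camera(n); p=c["pixels"]; h=cv2.cvtColor(p,cv2.COLOR_RGB2HSV); print(n)
    m=np.zeros(h.shape[:2],bool); m[y0:y1,x0:x1]=1
    g=m&(h[...,0]>15)&(h[...,0]<32)&(h[...,1]>110)&(h[...,2]>90)
    for b in blobs(g,5): print("gold",b,plane(c,[b[0]],58).round(1)[0])
    w=m&(h[...,1]<40)&(h[...,2]>150)
    for b in blobs(w,60): print("white",b)
    if n=="top":
        nn,l,s,_=cv2.connectedComponentsWithStats(w.astype(np.uint8))
        for i in range(1,nn):
            if s[i,4]>300:
                ct=max(cv2.findContours((l==i).astype(np.uint8),0,1)[0],key=cv2.contourArea)
                r=cv2.minAreaRect(ct); bp=cv2.boxPoints(r); P=plane(c,bp,38); print("rect",r,P.round(1).tolist())
    cv2.imwrite(f"pics/{n}c.png",cv2.resize(p[y0:y1,x0:x1,::-1],None,fx=2.8,fy=2.8,interpolation=2))
a=cv2.imread("pics/topc.png");b=cv2.imread("pics/scenec.png");b=cv2.resize(b,(400,400))
o=np.zeros((600,800,3),np.uint8);o[:a.shape[0],:a.shape[1]]=a[:, :800];o[200:600,:400]=b;cv2.imwrite("pics/both.png",o)
E
```

```text
top
gold ([370.1, 240.7], 492, [357, 228, 27, 26]) [ 476.3 -128.2   58. ]
gold ([218.9, 237.4], 13, [218, 235, 3, 6]) [482.8 267.6  58. ]
gold ([239.5, 242.5], 13, [238, 240, 4, 6]) [469.7 213.1  58. ]
gold ([259.2, 250.6], 21, [257, 246, 6, 9]) [448.9 161.   58. ]
gold ([404.1, 254.2], 15, [402, 253, 5, 4]) [ 442.1 -215.6   58. ]
white ([413.4, 247.6], 4199, [347, 210, 122, 70])
white ([240.6, 236.7], 1512, [206, 219, 71, 38])
rect ((408.5263977050781, 243.1951904296875), (119.68000030517578, 66.79999542236328), 16.260204315185547) [[430.0, -55.1, 38.0], [601.5, -105.9, 38.0], [513.1, -408.1, 38.0], [346.5, -352.2, 38.0]]
rect ((240.6671142578125, 237.3828125), (67.5875473022461, 24.809707641601562), 13.535857200622559) [[472.8, 308.8, 38.0], [537.2, 295.9, 38.0], [495.7, 118.8, 38.0], [431.9, 133.0, 38.0]]
scene
gold ([379.7, 162.5], 362, [368, 154, 24, 18]) [ 536.8 -260.4   58. ]
gold ([401.4, 182.1], 15, [400, 180, 4, 5]) [ 440.6 -212.6   58. ]
gold ([325.2, 274.4], 117, [320, 265, 12, 21]) [445.1 177.2  58. ]
gold ([307.4, 287.4], 76, [303, 279, 10, 19]) [458.9 228.4  58. ]
gold ([288.2, 301.5], 55, [285, 295, 8, 16]) [472.7 280.8  58. ]
white ([294.7, 163.2], 2623, [255, 140, 84, 51])
white ([412.5, 153.6], 655, [394, 143, 38, 23])
white ([394.7, 191.7], 1137, [360, 166, 69, 52])
white ([290.8, 201.0], 1007, [255, 173, 78, 50])
white ([322.7, 185.6], 133, [316, 173, 17, 21])
white ([333.4, 187.9], 96, [328, 172, 10, 27])
white ([285.3, 230.3], 271, [275, 223, 22, 16])
white ([299.5, 284.4], 1498, [265, 255, 74, 60])
```

View pics/both.png

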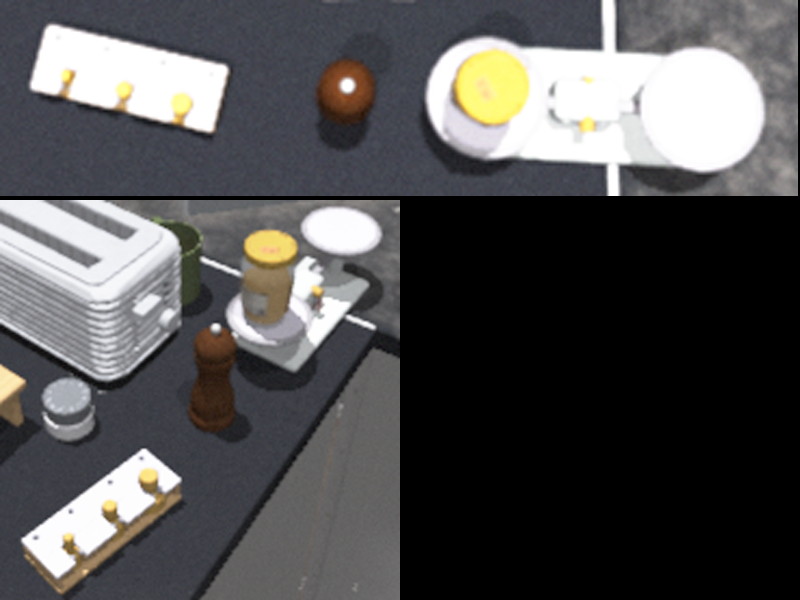

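Knob sizes (right largest, px 259,250) put the 200 g weight in the right slot, the 100 g in the middle and the 50 g on the left. Next I'll measure the pan and mill, then compute the approach.

```bash
cat >> h.py <<'E'
def d(target,yaw=None):
    """tool-axis shift to world target; yaw = world angle wanted for tool y (mod pi)"""
    s=ctrl.sense(); r=R.from_quat(s["ee_rot"]); v=r.inv().apply(np.array(target,float)-s["tcp_pos"])
    out=v.round(1).tolist()
    if yaw is not None:
        Y=np.array([np.cos(yaw),np.sin(yaw),0]); X=np.array([Y[1],-Y[0],0])
        best=min((r.inv()*R.from_matrix(np.c_[sg*X,sg*Y,[0,0,-1]]) for sg in (1,-1)),key=lambda q:q.magnitude())
        out+=best.as_rotvec().round(4).tolist()
    return out
E
python3 - <<'E'
from h import *
t=ctrl.camera("top");s=ctrl.camera("scene")
p=t["pixels"];h=cv2.cvtColor(p,cv2.COLOR_RGB2HSV)
w=((h[...,1]<25)&(h[...,2]>225)); w[:,:424]=0;w[:,475:]=0;w[:220]=0;w[280:]=0
ct=max(cv2.findContours(w.astype(np.uint8),0,1)[0],key=cv2.contourArea)
c,r=cv2.minEnclosingCircle(ct);print("pan top",c,r,plane(t,[c],91.5).round(1))
p2=s["pixels"];h2=cv2.cvtColor(p2,cv2.COLOR_RGB2HSV)
w=(h2[...,1]<40)&(h2[...,2]>150);w[:143]=0;w[166:]=0;w[:,:394]=0;w[:,432:]=0
ct=max(cv2.findContours(w.astype(np.uint8),0,1)[0],key=cv2.contourArea);e=cv2.fitEllipse(ct);print("pan scene",e,plane(s,[e[0]],91.5).round(1))
print(two(t,c,s,e[0]))
yaw=-0.2286
for k in ([300,-500,300],[460,-300,300],[480,0,290],[462,216,240]): print(k,d(k,yaw))
E
```

```text
pan top (441.7558288574219, 247.5) 25.642215728759766 [[ 458.9 -304.2   91.5]]
pan scene ((412.4410705566406, 153.6092071533203), (21.17971420288086, 36.83588409423828), 96.94064331054688) [[ 456.5 -311.9   91.5]]
(array([ 456.34114053, -303.74457993,   96.86076756]), np.float64(5.10236218449186))Traceback (most recent call last):
  File "<stdin>", line 12, in <module>
  File "h.py", line 23, in d
    best=min((r.inv()*R.from_matrix(np.c_[sg*X,sg*Y,[0,0,-1]]) for sg in (1,-1)),key=lambda q:q.magnitude())
  File "h.py", line 23, in <genexpr>
    best=min((r.inv()*R.from_matrix(np.c_[sg*X,sg*Y,[0,0,-1]]) for sg in (1,-1)),key=lambda q:q.magnitude())
                      ~~~~~~~~~~~~~^^^^^^^^^^^^^^^^^^^^^^^^^^^
  File "scipy/spatial/transform/_rotation.pyx", line 1143, in scipy.spatial.transform._rotation.Rotation.from_matrix
ValueError: Non-positive determinant (left-handed or null coordinate frame) in rotation matrix 0: [[-0.22661417  0.97398461  0.        ]
 [-0.97398461 -0.22661417  0.        ]
 [ 0.          0.         -1.        ]].
```

```bash
sed -i 's/X=np.array(\[Y\[1\],-Y\[0\],0\])/X=np.array([-Y[1],Y[0],0])/' h.py
python3 - <<'E'
from h import *
t=ctrl.camera("top"); print(plane(t,[[445.7,249.3]],91.5).round(1),"mill",plane(t,[[318,242]],150).round(1),"lid",plane(t,[[370.1,240.7]],184).round(1))
for k in ([300,-500,300],[460,-300,300],[480,0,290],[462,216,240]): print(k,d(k,-0.2286))
E
```

```text
[[ 454.5 -313.8   91.5]] mill [[467.9   7.4 150. ]] lid [[ 470.1 -114.4  184. ]]
[300, -500, 300] [89.8, -98.8, -68.9, -0.0004, -0.0002, -0.9564]
[460, -300, 300] [313.3, -223.9, -68.8, -0.0004, -0.0002, -0.9564]
[480, 0, 290] [444.7, -494.3, -58.7, -0.0004, -0.0002, -0.9564]
[462, 216, 240] [509.3, -701.2, -8.7, -0.0004, -0.0002, -0.9564]
```

Careful with the scale: shifts go in units of 100 mm and turns go in units of 0.05 rad. That gives: 313 mm is 3.13, 270 mm is 2.7, -0.956 rad is -19.12.

Emit:
jog_arm(ticks=[[[0.6,-0.6,-0.69,0,0,-2],[0.9,-0.99,-0.69,0,0,-4],[0.9,-0.99,-0.69,0,0,-6],[1.4,-1.27,-0.69,0,0,-8],[1.85,-1.52,-0.69,0,0,-10],[2.28,-1.76,-0.69,0,0,-12],[2.7,-2,-0.69,0,0,-14],[3.13,-2.24,-0.69,0,0,-16.6],[3.13,-2.24,-0.69,0,0,-19.12],[3.13,-2.24,-0.69,0,0,-19.12],[3.13,-2.24,-0.69,0,0,-19.12],[3.13,-2.24,-0.69,0,0,-19.12],[3.13,-2.24,-0.69,0,0,-19.12]]], aperture=40)

```text
time: 1.65
tcp_pos: [458.7, -301.5, 300.3]
ee_rot: [0.785, 0.62, -0.0, 0.0]
force: [0.2, -0.3, -0.3]
width: 40.1
finger_force: 0.0
```

```bash
python3 - <<'E'
from h import *
s=ctrl.sense();c=ctrl.camera("wrist");cv2.imwrite("pics/w1.png",c["pixels"][:,:,::-1]);print(c["K"],c["dist"],c["tool_from_camera"],s["joint_pos"])
np.save("w1.npy",np.r_[s["tcp_pos"],s["ee_rot"]])
E
```

```text
[[347.65937732   0.         322.59124453]
 [  0.         347.65937732 200.35920937]
 [  0.           0.           1.        ]] [-0.07344613  0.          0.          0.          0.        ] [[-6.88249039e-04  9.61628016e-01  2.74355764e-01  6.91458910e+01]
 [ 9.99999153e-01  3.58790197e-04  1.25102439e-03  4.59705076e-01]
 [ 1.10458394e-03  2.74356393e-01 -9.61627449e-01 -1.43045281e+02]
 [ 0.00000000e+00  0.00000000e+00  0.00000000e+00  1.00000000e+00]] [ 0.73155052  0.22860188 -0.31285092  1.75699778  0.0763975   1.16799663
  0.1629806 ]
```

View pics/w1.png

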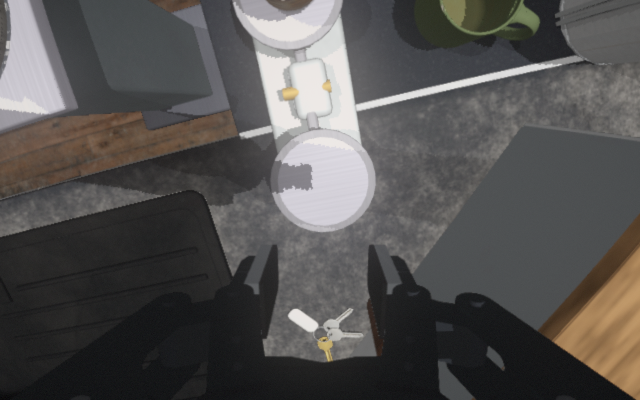

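The wrist view shows the empty weights pan as a clean circle, centre px (323,181), radius 52.

```bash
python3 - <<'E'
from h import *
w=np.load("w1.npy");c=ctrl.camera("wrist")
P=plane(c,[[323,181],[271,181],[375,181],[323,129],[323,232],[290,22]],91.5,(w[:3],w[3:])).round(1);print(P)
for k in ([470,0,290],[462,216,240]): print(k,d(k,-0.2286))
E
```

```text
[[ 456.7 -311.8   91.5]
 [ 404.2 -299.3   91.5]
 [ 509.2 -324.3   91.5]
 [ 469.  -260.1   91.5]
 [ 443.6 -366.7   91.5]
 [ 462.  -156.3   91.5]]
[470, 0, 290] [295.5, -58.5, 10.2, -0.0002, 0.0002, -0.0031]
[462, 216, 240] [503.9, -115.9, 60.2, -0.0002, 0.0002, -0.0031]
```

In the tool's units: 50 mm is 0.5, 504 mm is 5.04.

Emit:
jog_arm(ticks=[[[0.49,-0.1,0.02,0,0,0],[0.98,-0.19,0.04,0,0,0],[1.47,-0.29,0.06,0,0,0],[1.96,-0.39,0.08,0,0,0],[2.45,-0.49,0.1,0,0,0],[2.95,-0.58,0.1,0,0,0],[3.4,-0.71,0.1,0,0,0],[3.85,-0.84,0.2,0,0,0],[4.25,-0.95,0.35,0,0,0],[4.65,-1.06,0.5,0,0,0],[5.04,-1.16,0.6,0,0,0],[5.04,-1.16,0.6,0,0,0],[5.04,-1.16,0.6,0,0,0],[5.04,-1.16,0.6,0,0,0],[5.04,-1.16,0.6,0,0,0]]], aperture=40)

```text
time: 3.25
tcp_pos: [461.8, 215.5, 240.6]
ee_rot: [0.784, 0.621, 0.0, 0.0]
force: [0.5, 1.5, -0.1]
width: 40.0
finger_force: 0.0
```

```bash
python3 - <<'E'
from h import *
s=ctrl.sense();c=ctrl.camera("wrist");cv2.imwrite("pics/w2.png",c["pixels"][:,:,::-1]);print(s["joint_pos"])
po=(s["tcp_pos"],s["ee_rot"]);np.save("w2.npy",np.r_[po[0],po[1]])
h=cv2.cvtColor(c["pixels"],cv2.COLOR_RGB2HSV);g=(h[...,0]>15)&(h[...,0]<32)&(h[...,1]>110)&(h[...,2]>90);g[300:]=0
for b in blobs(g,40): print(b,plane(c,[b[0]],58,po).round(1))
E
```

```text
[ 0.03194264  0.26542299 -0.69128918  1.89823499  0.19564577  1.04518983
 -0.97294839]
([152.1, 14.6], 86, [140, 7, 22, 15]) [[350.  391.6  58. ]]
([100.4, 35.7], 44, [95, 32, 11, 8]) [[297.6 388.   58. ]]
([43.4, 37.2], 40, [37, 34, 16, 7]) [[242.8 403.1  58. ]]
([65.1, 123.8], 88, [57, 119, 17, 11]) [[233.5 323.6  58. ]]
```

View pics/w2.png

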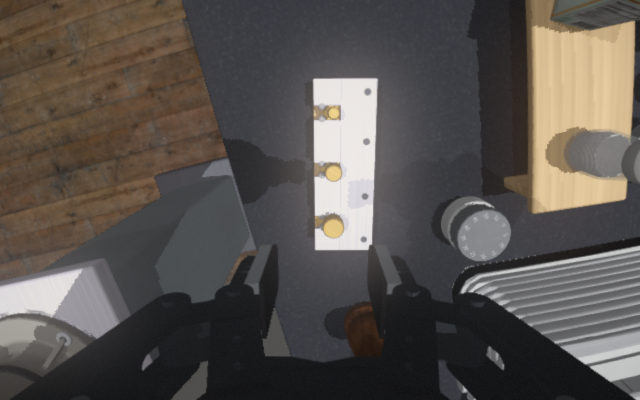

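The wrist view shows the plate (px 314–377, 79–249) nearly square to the tool. Its knobs are at (334,113), (333,172) and (333,228), and the bottom one is the largest.

```bash
python3 - <<'E'
from h import *
w=np.load("w2.npy");po=(w[:3],w[3:]);c=ctrl.camera("wrist")
h=cv2.cvtColor(c["pixels"],cv2.COLOR_RGB2HSV);g=(h[...,0]>12)&(h[...,0]<35)&(h[...,1]>100)&(h[...,2]>170);g[:,:324]=0;g[:,350:]=0;g[:100]=0;g[245:]=0
for b in blobs(g,20): print(b,plane(c,[b[0]],58,po).round(1))
P=plane(c,[[313.5,79],[377,79],[374,249.5],[314.5,249.5]],38,po);print(P.round(1),np.linalg.norm(np.diff(P,axis=0),axis=1))
f=P[0]-P[3];print("yaw of own x",np.arctan2(f[1],f[0])-np.pi/2)
E
```

```text
([333.5, 112.5], 96, [329, 107, 10, 12]) [[485.4 271.   58. ]]
([333.2, 172.9], 161, [326, 166, 15, 14]) [[472.6 216.4  58. ]]
([333.0, 227.9], 277, [324, 219, 19, 18]) [[460. 162.  58.]]
[[474.4 305.1  38. ]
 [533.1 291.3  38. ]
 [496.5 120.1  38. ]
 [433.9 135.   38. ]] [ 60.27687749 175.12093863  64.29203159]
yaw of own x -0.23329445637673984
```

```bash
python3 - <<'E'
from h import *
for k in ([460,162,90],[460,162,41]): print(k,d(k,-0.229))
E
```

```text
[460, 162, 90] [-52.7, 10.6, 150.6, 0.0008, 0.0002, -0.0024]
[460, 162, 41] [-52.7, 10.5, 199.6, 0.0008, 0.0002, -0.0024]
```

Emit:
jog_arm(ticks=[[[-0.25,0.05,0.4,0,0,0],[-0.527,0.105,0.8,0,0,0],[-0.527,0.105,1.15,0,0,0],[-0.527,0.105,1.5,0,0,0],[-0.527,0.105,1.7,0,0,0],[-0.527,0.105,1.85,0,0,0],[-0.527,0.105,1.95,0,0,0],[-0.527,0.105,1.99,0,0,0],[-0.527,0.105,1.99,0,0,0],[-0.527,0.105,1.99,0,0,0]]], aperture=45)

```text
time: 4.35
tcp_pos: [460.1, 163.7, 42.1]
ee_rot: [0.783, 0.622, 0.001, 0.0]
force: [-0.8, -0.4, 0.1]
width: 45.1
finger_force: 0.0
```

Emit:
jog_arm(ticks=[[[0,0,0,0,0,0],[0,0,0,0,0,0],[0,0,0,0,0,0],[0,0,0,0,0,0],[0,0,0,0,0,0]]], aperture=10, squeeze=50)

```text
time: 4.85
tcp_pos: [460.1, 163.6, 42.1]
ee_rot: [0.783, 0.622, 0.001, 0.0]
force: [0.1, -1.4, 6.7]
width: 19.9
finger_force: 48.7
```

```bash
python3 - <<'E'
from h import *
c=ctrl.camera("wrist");cv2.imwrite("pics/w3.png",c["pixels"][:,:,::-1])
E
```

```text
(no output)
```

View pics/w3.png

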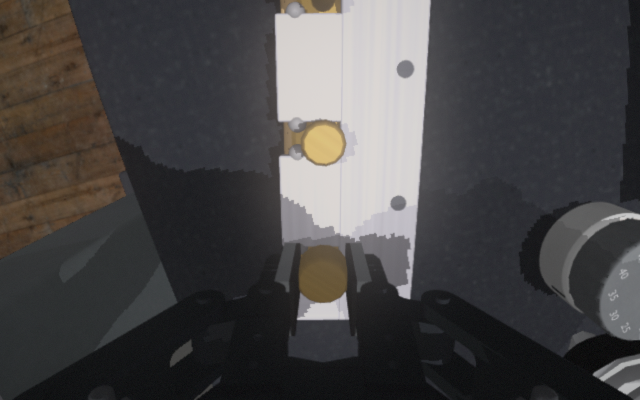

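The fingers straddle the 200 g knob (px 323,273) and grip it. Now the pull along the slot (tool -y).

Emit:
jog_arm(ticks=[[[0,-0.02,-0.007,0,0,0],[0,-0.05,-0.007,0,0,0],[0,-0.08,-0.007,0,0,0],[0,-0.12,-0.007,0,0,0],[0,-0.16,-0.007,0,0,0],[0,-0.2,-0.007,0,0,0],[0,-0.26,-0.007,0,0,0],[0,-0.32,-0.007,0,0,0],[0,-0.38,-0.007,0,0,0],[0,-0.44,-0.007,0,0,0],[0,-0.48,-0.007,0,0,0],[0,-0.48,-0.007,0,0,0]]])

```text
time: 6.1
tcp_pos: [411.6, 174.3, 41.8]
ee_rot: [0.783, 0.622, -0.001, -0.0]
force: [0.0, 0.1, -1.9]
width: 19.9
finger_force: 49.5
```

```bash
python3 - <<'E'
from h import *
c=ctrl.camera("wrist");cv2.imwrite("pics/w4.png",c["pixels"][:,:,::-1]);s=ctrl.sense();print(s["joint_pos"])
E
```

```text
[-0.07469503  0.46677645 -0.55242339  2.19954886  0.4433092   0.58305157
 -1.1839388 ]
```

View pics/w4.png

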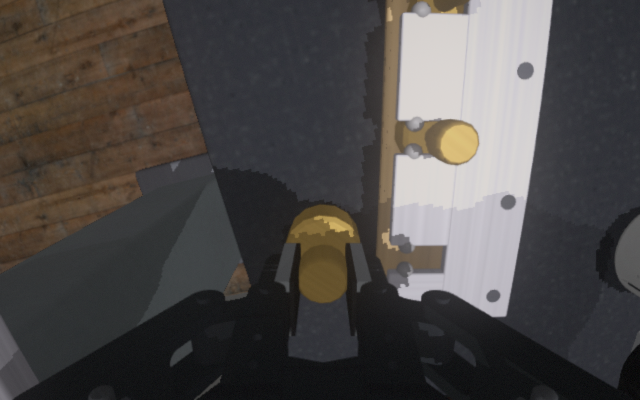

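The 200 g weight is free of the dock: body at px (323,250), empty slot at (420,260), the other two still home. I'll lift it and carry it over the mill and jar.

```bash
python3 - <<'E'
from h import *
for k in ([415,173,265],[455,0,265],[450.5,-338.5,265]): print(k,d(k,-0.229))
E
```

```text
[415, 173, 265] [-0.7, 2.9, -223.1, -0.0003, 0.0004, 0.0005]
[455, 0, 265] [-160.1, 81.0, -223.1, -0.0003, 0.0004, 0.0005]
[450.5, -338.5, 265] [-490.8, 153.3, -223.0, -0.0003, 0.0004, 0.0005]
```

In the tool's units: -490.8 mm is -4.908, -475 mm is -4.75.

Emit:
jog_arm(ticks=[[[0,0,-0.25,0,0,0],[0,0,-0.6,0,0,0],[0,0.02,-1,0,0,0],[0,0.03,-1.4,0,0,0],[0,0.03,-1.8,0,0,0],[-0.1,0.08,-2.15,0,0,0],[-0.4,0.23,-2.23,0,0,0],[-0.8,0.43,-2.23,0,0,0],[-1.2,0.63,-2.23,0,0,0],[-1.6,0.81,-2.23,0,0,0],[-2,0.9,-2.23,0,0,0],[-2.4,0.99,-2.23,0,0,0],[-2.8,1.07,-2.23,0,0,0],[-3.2,1.16,-2.23,0,0,0],[-3.6,1.25,-2.23,0,0,0],[-4,1.33,-2.23,0,0,0],[-4.4,1.42,-2.23,0,0,0],[-4.75,1.5,-2.23,0,0,0],[-4.908,1.533,-2.23,0,0,0],[-4.908,1.533,-2.23,0,0,0]]])

```text
time: 8.15
tcp_pos: [449.5, -341.2, 264.4]
ee_rot: [0.785, 0.62, -0.0, -0.0]
force: [-0.2, -0.3, -3.1]
width: 20.1
finger_force: 49.5
```

Emit:
jog_arm(ticks=[[[0,0,0,0,0,0],[0,0,0,0,0,0],[0,0,0,0,0,0]]])

```text
time: 8.45
tcp_pos: [451.0, -336.9, 265.2]
ee_rot: [0.783, 0.623, 0.0, -0.0]
force: [0.9, -0.2, -2.4]
width: 20.2
finger_force: 49.5
```

```bash
python3 - <<'E'
from h import *
print(d([450.5,-338.5,130],-0.229))
c=ctrl.camera("wrist");cv2.imwrite("pics/w5.png",c["pixels"][:,:,::-1]);s=ctrl.sense();print(s["joint_pos"])
E
```

```text
[-1.7, -0.2, 135.2, 0.0001, -0.0003, 0.0023]
[ 0.77856479  0.28041213 -0.30114959  1.77159533  0.09188787  1.10314685
  0.21999467]
```

View pics/w5.png

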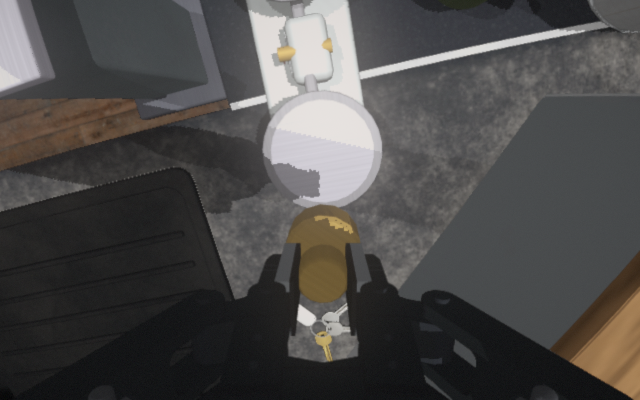

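The weight is held upright and the pan is at px (323,149), as measured. Lowering onto its far half.

Emit:
jog_arm(ticks=[[[-0.017,0,0.35,0,0,0],[-0.017,0,0.75,0,0,0],[-0.017,0,1.05,0,0,0],[-0.017,0,1.22,0,0,0],[-0.017,0,1.3,0,0,0],[-0.017,0,1.34,0,0,0],[-0.017,0,1.37,0,0,0],[-0.017,0,1.37,0,0,0],[-0.017,0,1.37,0,0,0]]])

```text
time: 9.4
tcp_pos: [450.7, -340.5, 128.9]
ee_rot: [0.783, 0.622, 0.0, 0.001]
force: [-0.1, 0.2, -2.0]
width: 19.7
finger_force: 49.6
```

Emit:
jog_arm(ticks=[[[0,0,0.01,0,0,0],[0,0,0.02,0,0,0],[0,0,0.03,0,0,0],[0,0,0.04,0,0,0],[0,0,0.05,0,0,0],[0,0,0.05,0,0,0],[0,0,0.05,0,0,0]]])

```text
time: 10.1
tcp_pos: [450.4, -340.3, 123.1]
ee_rot: [0.783, 0.622, 0.0, 0.0]
force: [-0.2, -0.2, 1.0]
width: 19.8
finger_force: 49.7
```

```bash
python3 - <<'E'
from h import *
c=ctrl.camera("wrist");cv2.imwrite("pics/w6.png",c["pixels"][:,:,::-1]);cv2.imwrite("pics/s6.png",ctrl.camera("scene")["pixels"][130:230,340:480,::-1])
E
python3 -c "
import cv2,numpy as np
a=cv2.imread('pics/w6.png');b=cv2.resize(cv2.imread('pics/s6.png'),(280,200));o=np.zeros((600,640,3),np.uint8);o[:400]=a;o[400:,:280]=b;cv2.imwrite('pics/c6.png',o)"
```

```text
(no output)
```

View pics/c6.png

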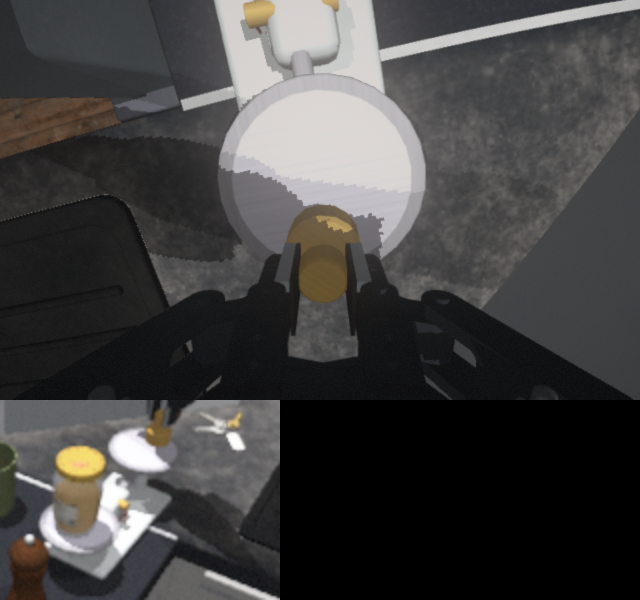

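Contact felt (force z from -2 to +1 N) and the weight stands inside the pan rim (pan circle centre px (322,175), r 103). Releasing and retreating, then back to the dock for the 100 g.

Emit:
jog_arm(ticks=[[[0,0,0,0,0,0],[0,0,0,0,0,0],[0,0,0,0,0,0],[0,0,-0.08,0,0,0],[0,0,-0.3,0,0,0],[0,0,-0.65,0,0,0],[0,0,-1.05,0,0,0],[0,0,-1.4,0,0,0],[0,0,-1.4,0,0,0]]], aperture=45)

```text
time: 11.1
tcp_pos: [452.9, -341.6, 269.1]
ee_rot: [0.783, 0.622, 0.002, 0.005]
force: [0.2, 0.3, 1.2]
width: 45.2
finger_force: 0.0
```

```bash
python3 - <<'E'
from h import *
s=ctrl.sense()
for k in ([470,0,265],[472.6,216.4,150],[472.6,216.4,40.5]): print(k,d(k,-0.229))
c=ctrl.camera("wrist");po=(s["tcp_pos"],s["ee_rot"])
h=cv2.cvtColor(c["pixels"],cv2.COLOR_RGB2HSV);g=(h[...,0]>12)&(h[...,0]<35)&(h[...,1]>100)&(h[...,2]>90);g[:120]=0
for b in blobs(g,60): print(b,plane(c,[b[0]],141,po).round(1))
E
```

```text
[470, 0, 265] [336.5, -60.9, 2.4, 0.0094, 0.0036, -0.0001]
[472.6, 216.4, 150] [548.3, -108.6, 116.1, 0.0094, 0.0036, -0.0001]
[472.6, 216.4, 40.5] [548.7, -109.6, 225.6, 0.0094, 0.0036, -0.0001]
([86.7, 129.1], 74, [81, 121, 12, 18]) [[ 283.9 -250.2  141. ]]
([63.3, 134.6], 189, [51, 126, 27, 18]) [[ 262.6 -249.2  141. ]]
([323.3, 179.7], 599, [301, 163, 38, 40]) [[ 456.6 -333.8  141. ]]
([613.8, 335.5], 5422, [563, 262, 77, 138]) [[ 704.7 -555.3  141. ]]
([321.6, 340.0], 174, [312, 331, 17, 26]) [[ 420.4 -481.9  141. ]]
```

In the tool's units: -14 mm is -0.14, 548 mm is 5.48.

Emit:
jog_arm(ticks=[[[0.3,-0.05,0,0,0,0],[0.75,-0.14,0,0,0,0],[1.2,-0.22,0,0,0,0],[1.65,-0.3,0,0,0,0],[2.1,-0.38,0,0,0,0],[2.55,-0.46,0,0,0,0],[3,-0.54,0,0,0,0],[3.37,-0.61,0,0,0,0],[3.75,-0.7,0,0,0,0],[4.15,-0.79,0,0,0,0],[4.55,-0.88,0.1,0,0,0],[4.9,-0.96,0.35,0,0,0],[5.2,-1.03,0.65,0,0,0],[5.4,-1.08,0.95,0,0,0],[5.48,-1.1,1.15,0,0,0],[5.48,-1.1,1.15,0,0,0],[5.48,-1.1,1.15,0,0,0],[5.48,-1.1,1.15,0,0,0]]])

```text
time: 12.95
tcp_pos: [468.2, 217.9, 149.0]
ee_rot: [0.784, 0.621, 0.001, 0.0]
force: [0.2, 0.0, 1.4]
width: 45.2
finger_force: 0.0
```

```bash
python3 - <<'E'
from h import *
s=ctrl.sense();print(d([472.6,216.4,41],-0.229))
c=ctrl.camera("wrist");po=(s["tcp_pos"],s["ee_rot"])
h=cv2.cvtColor(c["pixels"],cv2.COLOR_RGB2HSV);g=(h[...,0]>12)&(h[...,0]<35)&(h[...,1]>100)&(h[...,2]>90);g[:,:280]=0;g[:,370:]=0
for b in blobs(g,60): print(b,plane(c,[b[0]],58,po).round(1))
E
```

```text
[-0.5, 4.5, 108.0, 0.0013, -0.0004, -0.0013]
([329.5, 122.6], 210, [321, 113, 16, 18]) [[485.7 271.1  58. ]]
```

Emit:
jog_arm(ticks=[[[0,0.045,0.3,0,0,0],[0,0.045,0.6,0,0,0],[0,0.045,0.8,0,0,0],[0,0.045,0.95,0,0,0],[0,0.045,1.03,0,0,0],[0,0.045,1.07,0,0,0],[0,0.045,1.07,0,0,0],[0,0.045,1.07,0,0,0]]])

```text
time: 13.8
tcp_pos: [472.5, 217.8, 41.8]
ee_rot: [0.783, 0.622, 0.001, 0.0]
force: [-0.5, -0.0, -0.1]
width: 44.9
finger_force: 0.0
```

Emit:
jog_arm(ticks=[[[0,0,0,0,0,0],[0,0,0,0,0,0],[0,0,0,0,0,0],[0,0,0,0,0,0],[0,0,0,0,0,0]]], aperture=8, squeeze=50)

```text
time: 14.3
tcp_pos: [472.4, 217.7, 41.6]
ee_rot: [0.783, 0.622, 0.001, 0.0]
force: [0.1, -0.0, 4.8]
width: 14.8
finger_force: 48.8
```

Emit:
jog_arm(ticks=[[[0,-0.02,-0.007,0,0,0],[0,-0.05,-0.007,0,0,0],[0,-0.08,-0.007,0,0,0],[0,-0.12,-0.007,0,0,0],[0,-0.16,-0.007,0,0,0],[0,-0.2,-0.007,0,0,0],[0,-0.26,-0.007,0,0,0],[0,-0.32,-0.007,0,0,0],[0,-0.38,-0.007,0,0,0],[0,-0.44,-0.007,0,0,0],[0,-0.48,-0.007,0,0,0],[0,-0.48,-0.007,0,0,0]]])

```text
time: 15.5
tcp_pos: [424.3, 228.5, 41.7]
ee_rot: [0.783, 0.622, -0.0, -0.0]
force: [0.1, -0.5, -1.1]
width: 14.5
finger_force: 49.3
```

```bash
python3 - <<'E'
from h import *
c=ctrl.camera("wrist");cv2.imwrite("pics/w7.png",c["pixels"][:,:,::-1])
for k in ([425,228,265],[460,0,265],[462,-287,265]): print(k,d(k,-0.229))
E
```

```text
[425, 228, 265] [-0.4, 0.2, -223.3, 0.0, 0.0001, 0.0005]
[460, 0, 265] [-214.6, 86.0, -223.3, 0.0, 0.0001, 0.0005]
[462, -287, 265] [-493.7, 153.0, -223.2, 0.0, 0.0001, 0.0005]
```

View pics/w7.png

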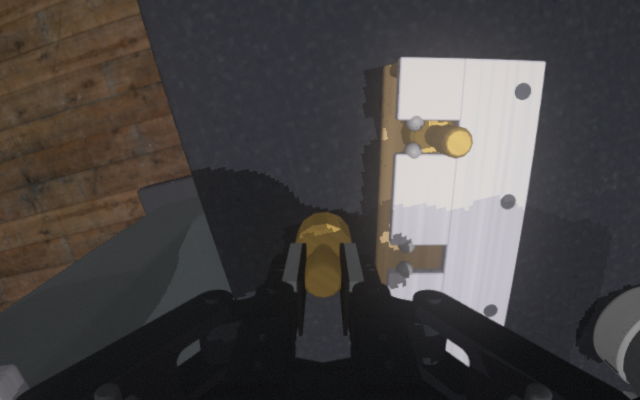

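The 100 g weight is out (px 323,255) and the 50 g is still home (457,141). Carrying it across.

In the tool's units: -255 mm is -2.55, -100 mm is -1.

Emit:
jog_arm(ticks=[[[0,0,-0.25,0,0,0],[0,0,-0.6,0,0,0],[0,0,-1,0,0,0],[0,0,-1.4,0,0,0],[0,0,-1.8,0,0,0],[-0.15,0.06,-2.12,0,0,0],[-0.5,0.2,-2.23,0,0,0],[-0.9,0.36,-2.23,0,0,0],[-1.3,0.52,-2.23,0,0,0],[-1.72,0.69,-2.23,0,0,0],[-2.14,0.86,-2.23,0,0,0],[-2.55,0.96,-2.23,0,0,0],[-2.95,1.05,-2.23,0,0,0],[-3.35,1.15,-2.23,0,0,0],[-3.75,1.24,-2.23,0,0,0],[-4.15,1.34,-2.23,0,0,0],[-4.5,1.42,-2.23,0,0,0],[-4.8,1.5,-2.23,0,0,0],[-4.937,1.53,-2.23,0,0,0],[-4.937,1.53,-2.23,0,0,0]]])

```text
time: 17.55
tcp_pos: [461.4, -289.0, 264.3]
ee_rot: [0.784, 0.62, -0.0, -0.0]
force: [0.2, 0.9, -1.2]
width: 14.8
finger_force: 49.3
```

Emit:
jog_arm(ticks=[[[0,0,0,0,0,0],[0,0,0,0,0,0],[0,0,0,0,0,0],[0,0,0,0,0,0]]])

```text
time: 17.95
tcp_pos: [462.3, -286.1, 264.9]
ee_rot: [0.783, 0.622, 0.0, 0.0]
force: [-0.7, 0.4, -0.6]
width: 14.8
finger_force: 49.3
```

```bash
python3 - <<'E'
from h import *
print(d([462,-287,130],-0.229))
s=ctrl.sense();c=ctrl.camera("wrist");cv2.imwrite("pics/w8.png",c["pixels"][:,:,::-1])
E
```

```text
[-0.9, -0.1, 134.9, 0.0002, -0.0, 0.0016]
```

In the tool's units: -1 mm is -0.01, 136 mm is 1.36.

Emit:
jog_arm(ticks=[[[-0.01,0,0.35,0,0,0],[-0.01,0,0.75,0,0,0],[-0.01,0,1.05,0,0,0],[-0.01,0,1.22,0,0,0],[-0.01,0,1.3,0,0,0],[-0.01,0,1.34,0,0,0],[-0.01,0,1.36,0,0,0],[-0.01,0,1.36,0,0,0],[-0.01,0,1.36,0,0,0]]])

```text
time: 18.9
tcp_pos: [462.3, -288.5, 129.6]
ee_rot: [0.783, 0.622, 0.0, 0.001]
force: [0.7, -0.3, -1.9]
width: 15.0
finger_force: 49.3
```

Emit:
jog_arm(ticks=[[[0,0,0.01,0,0,0],[0,0,0.02,0,0,0],[0,0,0.03,0,0,0],[0,0,0.04,0,0,0],[0,0,0.05,0,0,0],[0,0,0.06,0,0,0],[0,0,0.07,0,0,0],[0,0,0.08,0,0,0],[0,0,0.09,0,0,0],[0,0,0.1,0,0,0],[0,0,0.1,0,0,0],[0,0,0.1,0,0,0],[0,0,0.1,0,0,0]]])

```text
time: 20.2
tcp_pos: [461.8, -288.2, 118.7]
ee_rot: [0.783, 0.622, 0.0, 0.0]
force: [-0.1, 0.8, -0.0]
width: 14.7
finger_force: 49.4
```

```bash
python3 - <<'E'
from h import *
c=ctrl.camera("wrist");cv2.imwrite("pics/w9.png",c["pixels"][:,:,::-1])
E
```

```text
(no output)
```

View pics/w9.png

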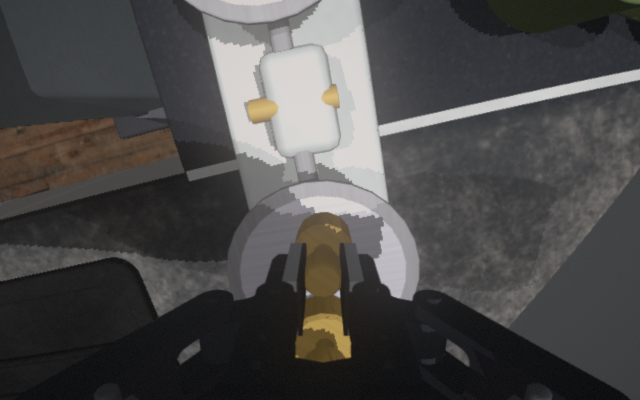

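The 100 g (px 323,255) stands on the pan, with the 200 g behind it (323,340). Releasing, rising, and stepping clear.

Emit:
jog_arm(ticks=[[[0,0,0,0,0,0],[0,0,0,0,0,0],[0,0,0,0,0,0],[0,0,0,0,0,0],[0,0,-0.08,0,0,0],[0,0,-0.25,0,0,0],[0,0,-0.6,0,0,0],[0,0,-1,0,0,0],[0,0,-1.4,0,0,0],[-0.4,0,-1.6,0,0,0],[-0.8,0,-1.8,0,0,0],[-0.8,0,-1.8,0,0,0],[-0.8,0,-1.8,0,0,0],[-0.8,0,-1.8,0,0,0],[-0.8,0,-1.8,0,0,0],[-0.8,0,-1.8,0,0,0],[-0.8,0,-1.8,0,0,0],[-0.8,0,-1.8,0,0,0],[-0.8,0,-1.8,0,0,0],[-0.8,0,-1.8,0,0,0]]], aperture=40)

```text
time: 22.25
tcp_pos: [443.6, -366.0, 298.7]
ee_rot: [0.783, 0.622, -0.0, -0.0]
force: [0.5, 0.2, 0.4]
width: 39.7
finger_force: 0.0
```

```bash
python3 - <<'E'
from h import *
s=ctrl.sense();c=ctrl.camera("wrist");a=c["pixels"][:,:,::-1]
t=ctrl.camera("scene")["pixels"][130:290,280:470,::-1]
o=np.zeros((600,800,3),np.uint8);o[:350,:560]=cv2.resize(a,(560,350));o[350:,:297]=cv2.resize(t,(297,250));cv2.imwrite("pics/f.png",o)
E
```

```text
(no output)
```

View pics/f.png

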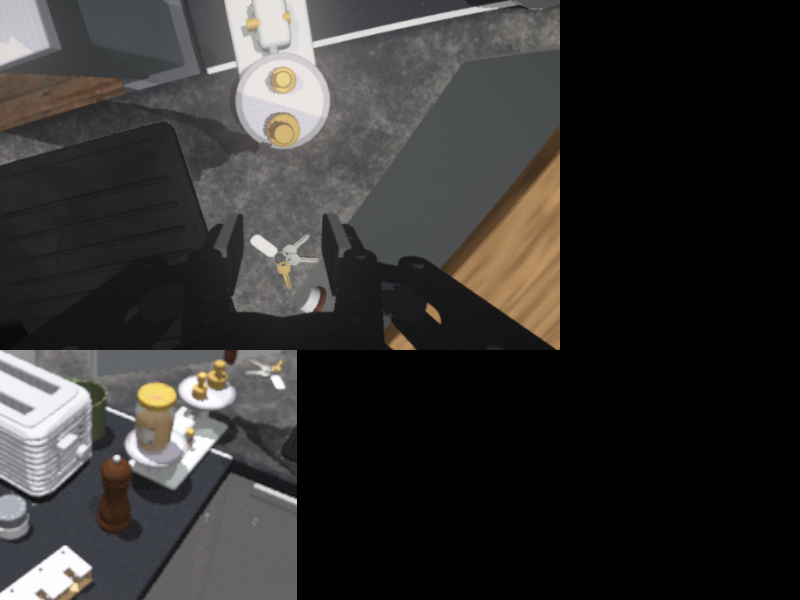

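Both weights stand upright inside the weights pan, which has come down, and nothing else has moved. Letting it settle, then handing in.

Emit:
jog_arm(ticks=[[[0,0,0,0,0,0],[0,0,0,0,0,0],[0,0,0,0,0,0],[0,0,0,0,0,0],[0,0,0,0,0,0],[0,0,0,0,0,0],[0,0,0,0,0,0],[0,0,0,0,0,0],[0,0,0,0,0,0],[0,0,0,0,0,0],[0,0,0,0,0,0],[0,0,0,0,0,0],[0,0,0,0,0,0],[0,0,0,0,0,0],[0,0,0,0,0,0]]])

```text
time: 23.85
tcp_pos: [443.6, -366.0, 298.7]
ee_rot: [0.783, 0.622, 0.0, 0.0]
force: [0.2, 0.1, 0.9]
width: 39.9
finger_force: 0.0
```

```bash
python3 -c "
from plant import ctrl
print(ctrl.finish_job())"
```

```text
the job is handed in; nothing more can be done
None
```

The honey jar is what's being weighed (about 300 g); the 200 g and 100 g weights stand upright on the empty pan, the 50 g stayed in the dock, and the job was handed in at 23.9 s – I did not measure the beam angle, and no verdict came back.

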